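# Seat the pasta sheet die in the extruder head

### The arm

A 6-joint arm with a two-finger parallel gripper is mounted at the origin on the work surface. World frame = base frame: x ahead of the robot, y to its left, z up, the work surface at z = 0. Lengths are in m, angles in rad, forces in N, time in s.
With the tool pointing down it reaches from about 0.4 to 0.825 m from the base axis. Payload 7 kg.
Tool frame: the origin (TCP) lies midway between the tips of the shut fingers; the grasp point (between the pads) lies hold_point_z behind it (hold_point_z is the distance from the TCP to the grasp point, in m); z points along the fingers, y is the line along which they close (so a half turn about z gives the same grasp; the last joint's range is limited). The gripper opens to 88 mm and grips with 3 to 60 N. Pads are 19 mm wide; open, the fingers measure 130 mm over their backs; the gripper's body (78 mm by 193 mm) begins 47 mm behind the grasp point.
Start: joints at [1.528, 0.359, 0.012, 0, -1.224, -0.288], TCP at [0.219, 0.638, 0.227] pointing down, gripper open.
Joint ranges: [-3.07, 3.07], [-1.43, 2.12], [-1.02, 1.25], [-3.03, 1.67], [-3.05, -0], [-3.03, 3.03]. Speed limits (rad/s): [2.39, 2.39, 3.01, 3.14, 3.14, 3.14].

### API

Orientations are given as [roll, pitch, yaw] about the fixed x, y, z axes, in that order (R = Rz(yaw) Ry(pitch) Rx(roll)).
In Python, from station import * gives the robot as it stands.
- The arm moves only by the tool apply_moves, never from a script. Its argument "steps" is a list of rows, each an object with "translation": the shift along the world's x, y, z scaled (see below), a list of three; "rotation": the turn, a rotation vector about the world's x, y, z scaled (see below), a list of three. A call has exactly 10 rows; each row is the pose to reach, as a shift and turn from the pose commanded when the call began; what a row does not reach only later rows make up. The controller multiplies each number of a shift by 250 mm and each number of a turn by 30 degrees. A row lasts 1/12 s, in which the tool goes at most 41.7 mm and 7.16 degrees, less where a joint would pass 70% of its speed; a pose out of reach is approached as far as the arm can. A call with a number of a shift or a turn outside -1 to 1 is refused whole. A call with a gripper value outside its range is refused whole. "jaw" is the closure, from -1 (fully open) to 1 (shut), so that 0 is half open, set as the call begins (left out, the last holds). The fingers move at their own pace and stop on an object; "newtons" is the grip in N (left out, the last holds). Time passes only in rows, so rows that repeat a pose let the fingers close, or fill a call up. It gives the time, the measured TCP pose, the force, the opening and the grip force at its end, in the units of the state.
- get_state(): the state, without advancing time (a new reading comes with each control period).
- grab_frame(name): name is "scene" or "top" or "wrist"; returns the picture (420x560x3 uint8, blue, green, red); there is no depth.
- camera_model(name): a dict with "fx", "fy", "cx", "cy" (pixels), "xyz" and "rotation" of the camera in the world. Camera axes: x right, y down, z forward; pixel columns grow to the right and rows downward; lengths in m; the calibration is good to about 2 mm. A picture is of the moment at which its call begins: read the wrist's pose just before it. camera_model takes no time and is no camera call; for the wrist camera it gives the pose at the moment of the call.
- job_done(): hands the job in; it is judged then, once.
The state is a dict: "t": time; "q": joint angles; "qd": joint speeds; "joint_efforts": joint torques, N m; "eef_pos": TCP position; "ee_rot": TCP orientation; "force": force on the tool from outside, world axes, zero at the start; "moment": the same for the moment, N m; "width": finger opening in m; "gripper_force": force on a finger pad.
Only numpy, scipy, OpenCV 4.12 (cv2) and the standard library are available. Lean on these libraries where they do the work, as an engineer would, in place of code of your own. Each camera call takes 0.05 s, during which the arm holds its last target. There are 200 camera calls.

### The job

The bronze sheet die has been laid in the upturned mouth of the pasta extruder head, but it sits cocked on the locating pin. Without gripping it, lifting it out or forcing it, push its lip bar round with a fingertip until the notch in its rim meets the pin, then press the die down fully home in the mouth. Leave the other things on the bench where they are.

Things in the scene. Friction and masses are not known exactly. Their poses are not given: they have to be found in the camera images.
- head: Steel pasta extruder head, mouth up in a wooden holder (130 mm square, 22 mm high) screwed to the pastry board; cannot move. Origin: centre of the holder's underside, on the board's top (25 mm above the table); z up, x towards the pin. Collar 94 mm across, rim 96 mm above the origin. Mouth: bore on the z axis, 78.6 mm across, 12 mm deep to a flat shoulder 84 mm above the origin.
- head_pin (a point): Top of the locating pin: upright fixed steel dowel 6 mm thick in the mouth, 33.5 mm from the axis along the head's x, its top 6.5 mm above the shoulder. The die hides it; a red mark on the collar's rim and side shows its direction. The die's notch must go over it: that side of the die then drops 2 to 3 mm onto the seal and the pin stops it turning.
- die: Bronze sheet die, about 0.55 kg, loose in the mouth: disc 76 mm across, 14 mm thick, with a lip bar 18 mm high across its face, 62 mm long (along the die's y), 18 mm wide (along x). Origin: centre of the disc's underside, z up. It starts unseated, tilted 2 to 3 degrees on pin and seal; a few newtons on a bar end turn it either way. Fully home its underside is 84 mm above the head's origin.
- die_notch (a point): Middle of the die's one notch, at the disc's face: 33.5 mm from the die's axis along its +x, 14 mm above its underside. The notch is 9 mm wide, cut 8.5 mm into the rim through the whole thickness; a white line on the face points to it. At the start it is 40 to 180 degrees from the pin, either way round.
- die_top (a point): Middle of the flat top of the lip bar, on the die's axis, 32 mm above the die's underside (116 mm above the head's origin when fully home). A dark slot runs along the bar's top. Press here to seat the die.
- seal (a joint): Stiff silicone seal ring hidden under the die. Value in m: 0 at first (4 mm proud of the shoulder), about 0.004 when the die has pressed it level with the shoulder. It slides with about 14 N of friction and stays where it is pushed, so besides the die's weight it takes about 8 to 12 N of pressing.
- ring_nut: Bystander, loose: aluminium clamping ring nut 125 mm over its six grip ribs, 24 mm high, lying on the board. Origin: centre of its underside.
- spare_die: Bystander, loose: second bronze die with round holes and no bar, 76 mm across, 14 mm thick, lying on the board. Origin: centre of its underside.
- scraper: Bystander, loose: dough scraper, steel blade 75 x 110 mm with a black handle 125 mm long, 18 mm high, lying flat on the board. Origin: middle of the blade, at the board.
- bowl: Bystander, loose: white bowl 156 mm across, 55 mm high, on the table beside the board. Origin: centre of its underside.
Mind the look-alikes: they are no part of the job. There is more than one size of the die; the job needs the largest.

How it is judged:
By the outcome, as a careful person would: the job done as asked, in the order asked, and still so for the second after the job is handed in, with the robot touching nothing.
It also fails if it takes over 64 s, if anything falls off the work surface, if the arm or the gripper's body presses on something with over 40 N, if the wrist force passes 120 N, or if a joint passes its speed limit or range.

## Working session

There is one attempt and no reset: what is moved stays moved. The work goes in short steps, Python scripts to look and compute and a tool call to move; the robot and the scene stay as the last step left them, time stands still between calls to the robot, and variables do not carry over. Pictures are saved under pics/ and viewed, at most 10 in all, crops included, and the job is handed in when it is done.

Besides the shell and the picture viewer there is one more tool, called after ">>>" by a JSON object that holds its "api" and its "payload", one argument or row to a line. apply_moves: Moves the arm, as the interface text tells. Shifts and turns lie within -1 to 1; 1 stands for 250 mm of shift or 30 degrees of turn. Its arguments: {"type":"object","properties":{"steps":{"type":"array"},"jaw":{"type":"number"},"newtons":{"type":"number"}},"required":["steps"]}

```bash
mkdir -p pics; python3 - <<'E'
from station import *
import cv2,numpy as np
s=get_state();print(s)
for n in("scene","top"):
    c=camera_model(n);print(n,c)
    cv2.imwrite(f"pics/{n}0.png",grab_frame(n))
E
```

```text
{'t': 0.0, 'q': array([ 1.52809647e+00,  3.59359989e-01,  1.10670490e-02, -3.63782199e-04,
       -1.22409877e+00, -2.88152293e-01]), 'qd': array([ 0.00064925,  0.00081755,  0.00074347, -0.00080388, -0.00056338,
       -0.00031105]), 'joint_efforts': array([ 9.17509860e-04, -5.82721531e+01,  2.93050039e+01,  6.99746042e+00,
        6.99714728e-03, -1.45507329e-04]), 'eef_pos': array([0.21910175, 0.63793349, 0.22564119]), 'ee_rot': array([ 3.13996585e+00, -1.25543239e-04, -3.30975931e-01]), 'force': array([-0.18159651,  0.95806739, -0.02047864]), 'moment': array([0.00701792, 0.02373156, 0.05062339]), 'gripper_force': 0.0, 'width': 0.08783122627410403}
scene {'fx': 402.88162057802276, 'fy': 402.88162057802276, 'cx': 284.61187337951054, 'cy': 211.25093110604868, 'xyz': array([1.03220494, 0.47174893, 0.92090429]), 'rotation': array([-2.45072767,  0.00288041,  2.34011422])}
top {'fx': 424.6040630730672, 'fy': 424.6040630730672, 'cx': 278.744408508302, 'cy': 211.52788541262052, 'xyz': array([0.41935238, 0.0324568 , 1.10880031]), 'rotation': array([-3.00662397, -0.0196845 , -1.57462937])}
```

View pics/top0.png

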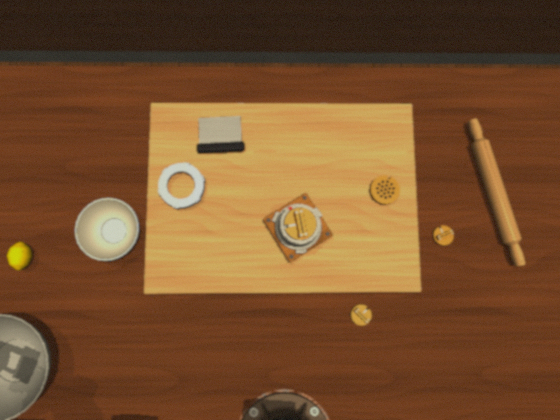

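View pics/scene0.png

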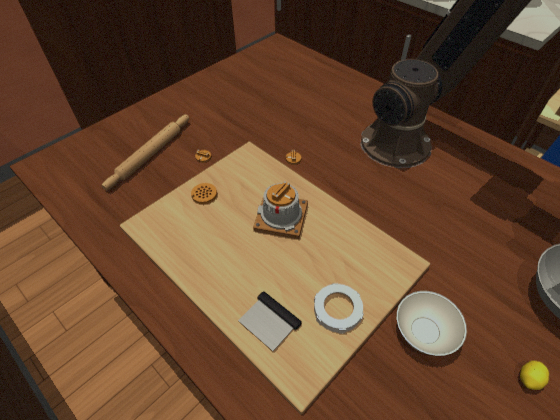

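The top view shows the head near (298,227) with the die's bar across it. The scraper is at (220,133), the ring nut at (181,186), the spare die at (385,190) and the bowl at (107,230). The small dies are off the board. The scene view shows the red mark near (277,208). I'll zoom in on the head next.

```bash
cat > h.py <<'E'
from station import *
import cv2,numpy as np
from scipy.spatial.transform import Rotation as Ro
def ray(c,uv,z):
    d=Ro.from_euler('xyz',c['rotation']).as_matrix()@np.array([(uv[0]-c['cx'])/c['fx'],(uv[1]-c['cy'])/c['fy'],1])
    return c['xyz']+d*(z-c['xyz'][2])/d[2]
def proj(c,p):
    q=Ro.from_euler('xyz',c['rotation']).as_matrix().T@(np.array(p)-c['xyz'])
    return q[:2]/q[2]*c['fx']+[c['cx'],c['cy']]
def red(im):
    h=cv2.cvtColor(im,cv2.COLOR_BGR2HSV)
    return (((h[...,0]<5)|(h[...,0]>173))&(h[...,1]>150)&(h[...,2]>90)).astype(np.uint8)
E
python3 - <<'E'
from h import *
a=cv2.imread('pics/top0.png');b=cv2.imread('pics/scene0.png')
A=cv2.resize(a[187:267,258:338],None,fx=5,fy=5,interpolation=cv2.INTER_CUBIC)
B=cv2.resize(b[170:250,240:320],None,fx=5,fy=5,interpolation=cv2.INTER_CUBIC)
cv2.imwrite('pics/zoom.png',np.hstack([A,B]))
T=camera_model('top');S=camera_model('scene')
for n,im,c in(('top',a,T),('scene',b,S)):
    n_,l,st,ce=cv2.connectedComponentsWithStats(red(im))
    for i in range(1,n_): print(n,st[i],ce[i],ray(c,ce[i],.121))
print('centre at rim h',ray(T,(298.5,226),.121))
E
```

```text
scene [276 207   3   3   7] [276.71428571 207.85714286] [ 0.56471015 -0.01267732  0.121     ]
centre at rim h [ 0.51921818 -0.03360137  0.121     ]
```

View pics/zoom.png

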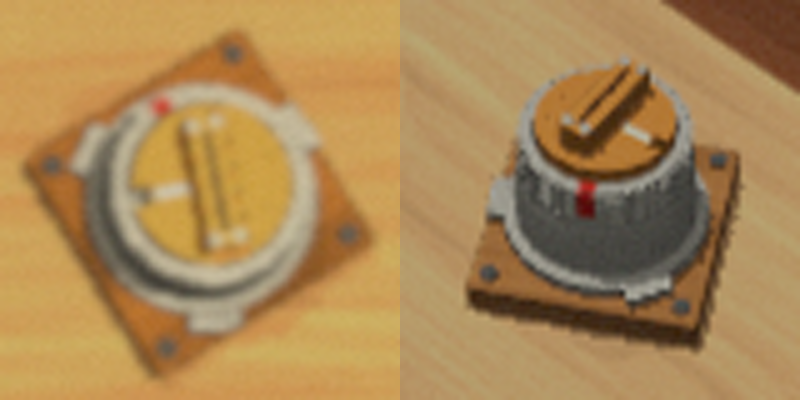

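The zoom shows:
- **Red mark:** top pixel (290.2,208.4), about 32° from world x. This matches the holder edges.
- **Notch line:** ends at about (287,226), roughly 100°.
- **Disc centre:** about (300,224).

So the die needs about 68° clockwise seen from above.

```bash
python3 - <<'E'
from h import *
T=camera_model('top');S=camera_model('scene')
zt=lambda x,y:(258+x/5-.4,187+y/5-.4)
co=[ray(T,zt(*p),.047)[:2] for p in((240,32),(28,165),(155,375),(370,237))]
print('holder corners',np.round(co,4),'mean',np.mean(co,0),'side',[np.linalg.norm(co[i]-co[i-1]) for i in range(4)])
r=ray(T,zt(161,107),.121)
n=ray(T,zt(145,196),.127); b=np.mean([ray(T,zt(*p),.145) for p in((190,127),(216,121),(209,243),(240,236))],0)
print('red',r,'notch',n,'bartop',b)
C=np.mean(co,0)
for nme,p in(('red',r),('notch',n)): d=p[:2]-C;print(nme,np.hypot(*d),np.degrees(np.arctan2(d[1],d[0])))
# scene
sz=lambda x,y:(240+(x-400)/5-.4,170+y/5-.4)
r2=ray(S,sz(587,185),.121);print('red scene',r2)
b2=np.mean([ray(S,sz(*p),.145) for p in((563,124),(592,140),(627,62),(650,78))],0);print('bar scene',b2)
b3=[ray(T,zt(*p),.145) for p in((203,124),(225,240))];d=b3[0]-b3[1];print('bar dir',np.degrees(np.arctan2(d[1],d[0])),np.linalg.norm(d))
E
```

```text
holder corners [[ 0.6109 -0.0575]
 [ 0.543   0.0502]
 [ 0.4379 -0.013 ]
 [ 0.5064 -0.1216]] mean [ 0.52455017 -0.03547328] side [np.float64(0.12267825260880089), np.float64(0.12729171341658715), np.float64(0.12270804010642486), np.float64(0.12837584979019828)]
red [ 0.56178425 -0.01354503  0.121     ] notch [ 0.51912947 -0.00551611  0.127     ] bartop [ 0.5238807  -0.03628492  0.145     ]
red 0.04321139403495829 30.495095288360627
notch 0.030443650405793235 100.2566007965397
red scene [ 0.56116191 -0.01515291  0.121     ]
bar scene [ 0.52647393 -0.03324057  0.145     ]
bar dir 10.097903053146004 0.05416079552800977
```

>>> {"api": "apply_moves", "payload": {
  "steps": [
    {"translation": [0.1,-0.12,0.02],"rotation": [0,0,-0.2]},
    {"translation": [0.2,-0.28,0.04],"rotation": [0,0,-0.4]},
    {"translation": [0.3,-0.44,0.04],"rotation": [0,0,-0.6]},
    {"translation": [0.4,-0.6,0.04],"rotation": [0,0,-0.8]},
    {"translation": [0.5,-0.76,0.04],"rotation": [0,0,-1]},
    {"translation": [0.6,-0.92,0.04],"rotation": [0,0,-1]},
    {"translation": [0.66,-1,0.04],"rotation": [0,0,-1]},
    {"translation": [0.66,-1,0.04],"rotation": [0,0,-1]},
    {"translation": [0.66,-1,0.04],"rotation": [0,0,-1]},
    {"translation": [0.66,-1,0.04],"rotation": [0,0,-1]}
  ],
  "jaw": 1,
  "newtons": 10
}}

```text
t: 0.93
eef_pos: [0.3846, 0.3878, 0.2366]
ee_rot: [-3.142, 0.0, -0.856]
force: [-0.6, 0.1, 0.2]
width: 0.0264
gripper_force: 0.0
```

>>> {"api": "apply_moves", "payload": {
  "steps": [
    {"translation": [0.04,-0.16,0],"rotation": [0,0,-0.2]},
    {"translation": [0.1,-0.32,0],"rotation": [0,0,-0.4]},
    {"translation": [0.14,-0.48,0],"rotation": [0,0,-0.6]},
    {"translation": [0.18,-0.64,0],"rotation": [0,0,-0.8]},
    {"translation": [0.22,-0.8,0],"rotation": [0,0,-1]},
    {"translation": [0.26,-0.94,0],"rotation": [0,0,-1]},
    {"translation": [0.28,-1,0],"rotation": [0,0,-1]},
    {"translation": [0.28,-1,0],"rotation": [0,0,-1]},
    {"translation": [0.28,-1,0],"rotation": [0,0,-1]},
    {"translation": [0.28,-1,0],"rotation": [0,0,-1]}
  ]
}}

```text
t: 1.77
eef_pos: [0.4543, 0.1395, 0.2364]
ee_rot: [3.141, 0.0, -1.377]
force: [0.1, -1.1, 0.1]
width: 0.0005
gripper_force: 0.0
```

>>> {"api": "apply_moves", "payload": {
  "steps": [
    {"translation": [0.04,-0.14,0],"rotation": [0,0,0]},
    {"translation": [0.08,-0.28,0],"rotation": [0,0,0]},
    {"translation": [0.1,-0.42,0],"rotation": [0,0,0]},
    {"translation": [0.12,-0.56,0],"rotation": [0,0,-0.04]},
    {"translation": [0.14,-0.68,0],"rotation": [0,0,-0.04]},
    {"translation": [0.16,-0.78,0],"rotation": [0,0,-0.04]},
    {"translation": [0.172,-0.836,0],"rotation": [0,0,-0.04]},
    {"translation": [0.172,-0.836,0],"rotation": [0,0,-0.04]},
    {"translation": [0.172,-0.836,0],"rotation": [0,0,-0.04]},
    {"translation": [0.172,-0.836,0],"rotation": [0,0,-0.04]}
  ]
}}

```text
t: 2.6
eef_pos: [0.4974, -0.0694, 0.2363]
ee_rot: [3.141, 0.0, -1.398]
force: [0.8, 0.4, 0.1]
width: 0.0003
gripper_force: 0.0
```

```bash
python3 - <<'E'
from h import *
s=get_state();print(s['eef_pos'],s['ee_rot'],s['q'],s['force'])
c=camera_model('wrist');im=grab_frame('wrist');cv2.imwrite('pics/w1.png',im)
print(c)
C=(.5245,-.035)
print('C face',proj(c,(*C,.127)),'tip',proj(c,s['eef_pos']))
m=red(im);n,l,st,ce=cv2.connectedComponentsWithStats(m)
for i in range(1,n): print(st[i],ce[i],ray(c,ce[i],.121))
E
```

```text
[ 0.49741038 -0.06936854  0.23632636] [ 3.14119030e+00  1.69856389e-04 -1.39777136e+00] [ 2.53122758e-01  6.51085907e-02 -3.44712838e-01 -2.19660444e-04
 -1.16136238e+00 -8.00102733e-02] [0.75964336 0.40572843 0.08619464]
{'fx': 301.80270384998255, 'fy': 301.80270384998255, 'cx': 279.3729018643493, 'cy': 209.36841050492407, 'xyz': array([ 0.50849273, -0.13512704,  0.39538308]), 'rotation': array([ 2.88766050e+00,  5.99549488e-04, -2.96883552e+00])}
C face [244.48138778 236.35488653] tip [278.85829206 252.84085598]
```

View pics/w1.png

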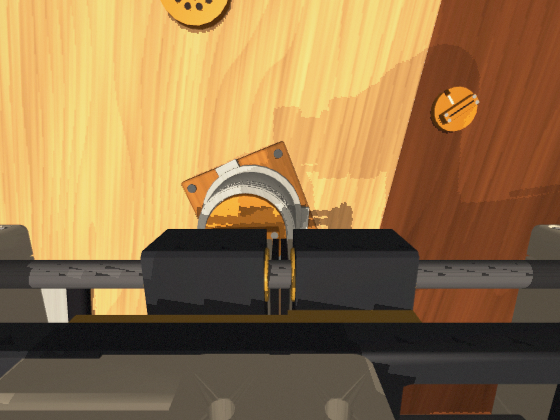

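The wrist view shows the head at about (245,210), mostly hidden behind the finger carriages, with the tip projected at (279,253). I'll lower beside the bar and check from outside.

>>> {"api": "apply_moves", "payload": {
  "steps": [
    {"translation": [0,0,-0.08],"rotation": [0,0,0]},
    {"translation": [0,0,-0.16],"rotation": [0,0,0]},
    {"translation": [0,0,-0.24],"rotation": [0,0,0]},
    {"translation": [0,0,-0.3],"rotation": [0,0,0]},
    {"translation": [0,0,-0.34],"rotation": [0,0,0]},
    {"translation": [0,0,-0.36],"rotation": [0,0,0]},
    {"translation": [0,0,-0.38],"rotation": [0,0,0]},
    {"translation": [0,0,-0.396],"rotation": [0,0,0]},
    {"translation": [0,0,-0.396],"rotation": [0,0,0]},
    {"translation": [0,0,-0.396],"rotation": [0,0,0]}
  ]
}}

```text
t: 3.48
eef_pos: [0.4976, -0.0705, 0.138]
ee_rot: [-3.141, -0.0, -1.399]
force: [0.0, 0.1, 0.1]
width: 0.0006
gripper_force: 0.0
```

```bash
python3 - <<'E'
from h import *
s=get_state();print(s['eef_pos'],s['ee_rot'],s['force'])
a=grab_frame('top');b=grab_frame('scene')
A=cv2.resize(a[187:267,258:338],None,fx=5,fy=5,interpolation=cv2.INTER_CUBIC)
B=cv2.resize(b[150:230,240:320],None,fx=5,fy=5,interpolation=cv2.INTER_CUBIC)
cv2.imwrite('pics/z2.png',np.hstack([A,B]))
p=proj(camera_model('scene'),s['eef_pos']);print('tip in zoom',(p-[240,150])*5+[400,0])
E
```

```text
[ 0.49757173 -0.07052625  0.13799419] [-3.14095413e+00 -9.44966451e-05 -1.39875211e+00] [0.0389481  0.07071759 0.11954915]
tip in zoom [594.57477991 143.71928578]
```

View pics/z2.png

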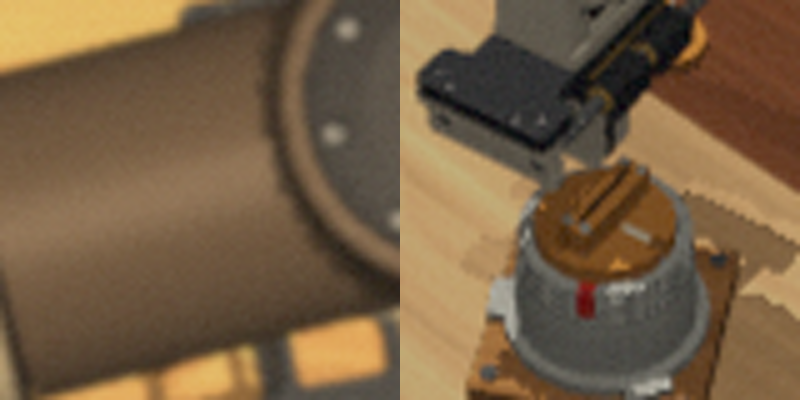

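The scene view shows the shut fingertip behind the bar's near-robot end, around zoom (594,144), clear of the die, with no force reading. I'll work out the push arc next.

```bash
cat > arc.py <<'E'
from h import *
import sys
C=np.array([.5245,-.035])
def P(th,a,b=.033):
    t=np.radians(th);u=np.array([np.cos(t),np.sin(t)]);v=np.array([-u[1],u[0]]);return C+a*u+b*v
a=float(sys.argv[1]);th0,th1=map(float,sys.argv[2:4]);s=get_state();p0=s['eef_pos'][:2];y0=np.degrees(s['ee_rot'][2])+180
print('start a,b', *(np.round((np.array([[np.cos(t),np.sin(t)],[-np.sin(t),np.cos(t)]])@(p0-C))*1e3,1) for t in [np.radians(th0)]),'z',s['eef_pos'][2],'F',np.round(s['force'],1))
for th in np.linspace(th0,th1,9): print(round(th,1),np.round((P(th,a)-p0)/.25,3),round((th-y0)/30,3))
E
python3 arc.py -.0185 100 80
```

```text
start a,b [-30.4  32.6] z 0.13819305060617026 F [ 0.1  0.5 -0.3]
100.0 [-0.01   0.047] 0.005
97.5 [-0.014  0.052] -0.078
95.0 [-0.018  0.057] -0.162
92.5 [-0.021  0.063] -0.245
90.0 [-0.025  0.068] -0.328
87.5 [-0.028  0.074] -0.412
85.0 [-0.031  0.08 ] -0.495
82.5 [-0.033  0.086] -0.578
80.0 [-0.036  0.092] -0.662
```

>>> {"api": "apply_moves", "payload": {
  "steps": [
    {"translation": [-0.003,0.014,-0.008],"rotation": [0,0,0]},
    {"translation": [-0.006,0.028,-0.008],"rotation": [0,0,0]},
    {"translation": [-0.008,0.038,-0.008],"rotation": [0,0,0]},
    {"translation": [-0.01,0.047,-0.008],"rotation": [0,0,0]},
    {"translation": [-0.014,0.052,-0.008],"rotation": [0,0,-0.08]},
    {"translation": [-0.018,0.057,-0.008],"rotation": [0,0,-0.16]},
    {"translation": [-0.021,0.063,-0.008],"rotation": [0,0,-0.245]},
    {"translation": [-0.025,0.068,-0.008],"rotation": [0,0,-0.33]},
    {"translation": [-0.028,0.074,-0.008],"rotation": [0,0,-0.41]},
    {"translation": [-0.028,0.074,-0.008],"rotation": [0,0,-0.41]}
  ]
}}

```text
t: 4.42
eef_pos: [0.4899, -0.0522, 0.1356]
ee_rot: [3.141, -0.001, -1.615]
force: [-0.7, -3.1, -0.5]
width: 0.0006
gripper_force: 1.5
```

```bash
python3 arc.py -.0185 87.5 67.5; python3 - <<'E'
from h import *
b=grab_frame('scene')
cv2.imwrite('pics/z3.png',cv2.resize(b[150:230,240:320],None,fx=5,fy=5,interpolation=cv2.INTER_CUBIC))
E
```

```text
start a,b [-18.7  33.8] z 0.13562203774675047 F [-0.7 -3.1 -0.5]
87.5 [0.003 0.001] 0.002
85.0 [0.001 0.007] -0.082
82.5 [-0.002  0.013] -0.165
80.0 [-0.004  0.019] -0.248
77.5 [-0.006  0.025] -0.332
75.0 [-0.008  0.031] -0.415
72.5 [-0.01   0.038] -0.498
70.0 [-0.011  0.044] -0.582
67.5 [-0.012  0.051] -0.665
```

View pics/z3.png

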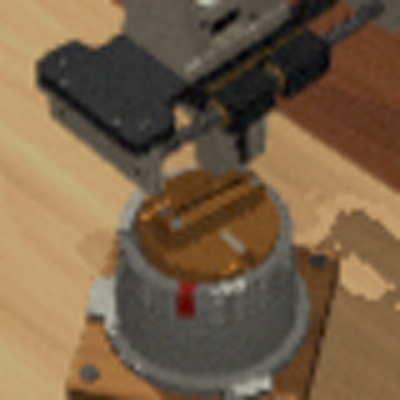

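The line has moved towards the red mark and the reading is about 3 N, so the push is working. I'll carry on along the arc.

>>> {"api": "apply_moves", "payload": {
  "steps": [
    {"translation": [0.001,0.007,0],"rotation": [0,0,-0.08]},
    {"translation": [-0.002,0.013,0],"rotation": [0,0,-0.165]},
    {"translation": [-0.004,0.019,0],"rotation": [0,0,-0.25]},
    {"translation": [-0.006,0.025,0],"rotation": [0,0,-0.33]},
    {"translation": [-0.008,0.031,0],"rotation": [0,0,-0.415]},
    {"translation": [-0.01,0.038,0],"rotation": [0,0,-0.5]},
    {"translation": [-0.011,0.044,0],"rotation": [0,0,-0.58]},
    {"translation": [-0.012,0.051,0],"rotation": [0,0,-0.665]},
    {"translation": [-0.012,0.051,0],"rotation": [0,0,-0.665]},
    {"translation": [-0.012,0.051,0],"rotation": [0,0,-0.665]}
  ]
}}

```text
t: 5.3
eef_pos: [0.4866, -0.0396, 0.1353]
ee_rot: [3.141, -0.001, -1.959]
force: [-0.9, -3.2, 0.0]
width: 0.0006
gripper_force: 1.7
```

```bash
python3 arc.py -.0185 67.5 47.5
```

```text
start a,b [-18.7  33.2] z 0.1353061368391406 F [-0.9 -3.2  0. ]
67.5 [0.001 0.   ] -0.008
65.0 [0.001 0.007] -0.091
62.5 [0.    0.014] -0.174
60.0 [0.   0.02] -0.258
57.5 [0.    0.027] -0.341
55.0 [0.001 0.033] -0.424
52.5 [0.002 0.04 ] -0.508
50.0 [0.003 0.046] -0.591
47.5 [0.004 0.053] -0.674
```

>>> {"api": "apply_moves", "payload": {
  "steps": [
    {"translation": [0.001,0.007,0],"rotation": [0,0,-0.09]},
    {"translation": [0,0.014,0],"rotation": [0,0,-0.175]},
    {"translation": [0,0.02,0],"rotation": [0,0,-0.26]},
    {"translation": [0,0.027,0],"rotation": [0,0,-0.34]},
    {"translation": [0.001,0.033,0],"rotation": [0,0,-0.425]},
    {"translation": [0.002,0.04,0],"rotation": [0,0,-0.51]},
    {"translation": [0.003,0.046,0],"rotation": [0,0,-0.59]},
    {"translation": [0.004,0.053,0],"rotation": [0,0,-0.675]},
    {"translation": [0.004,0.053,0],"rotation": [0,0,-0.675]},
    {"translation": [0.004,0.053,0],"rotation": [0,0,-0.675]}
  ]
}}

```text
t: 6.13
eef_pos: [0.4881, -0.0261, 0.1354]
ee_rot: [3.141, -0.0, -2.312]
force: [-1.2, -1.9, -0.1]
width: 0.0003
gripper_force: 0.9
```

```bash
python3 arc.py -.0185 47.5 31.5;python3 - <<'E'
from h import *
b=grab_frame('scene')
cv2.imwrite('pics/z4.png',cv2.resize(b[150:230,240:320],None,fx=5,fy=5,interpolation=cv2.INTER_CUBIC))
E
```

```text
start a,b [-18.   32.9] z 0.13543383304160694 F [-1.2 -1.9 -0.1]
47.5 [-0.002 -0.001] -0.0
45.5 [-0.     0.004] -0.067
43.5 [0.001 0.009] -0.134
41.5 [0.003 0.014] -0.2
39.5 [0.004 0.019] -0.267
37.5 [0.006 0.024] -0.334
35.5 [0.009 0.029] -0.4
33.5 [0.011 0.033] -0.467
31.5 [0.013 0.038] -0.534
```

View pics/z4.png

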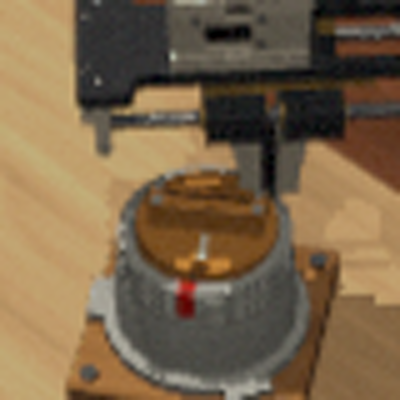

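The white line now points almost at the red mark, about 15° to go, at about 2 N. From here I'll use smaller steps.

>>> {"api": "apply_moves", "payload": {
  "steps": [
    {"translation": [0,0.003,0],"rotation": [0,0,-0.04]},
    {"translation": [0,0.006,0],"rotation": [0,0,-0.08]},
    {"translation": [0.001,0.009,0],"rotation": [0,0,-0.13]},
    {"translation": [0.002,0.012,0],"rotation": [0,0,-0.17]},
    {"translation": [0.003,0.014,0],"rotation": [0,0,-0.2]},
    {"translation": [0.004,0.017,0],"rotation": [0,0,-0.235]},
    {"translation": [0.004,0.019,0],"rotation": [0,0,-0.267]},
    {"translation": [0.005,0.022,0],"rotation": [0,0,-0.3]},
    {"translation": [0.006,0.024,0],"rotation": [0,0,-0.334]},
    {"translation": [0.006,0.024,0],"rotation": [0,0,-0.334]}
  ]
}}

```text
t: 7.02
eef_pos: [0.49, -0.0199, 0.1357]
ee_rot: [-3.141, 0.0, -2.491]
force: [-0.3, -2.1, -0.6]
width: 0.0004
gripper_force: 0.6
```

```bash
python3 arc.py -.0185 37.5 29.5;python3 - <<'E'
from h import *
b=grab_frame('scene')
cv2.imwrite('pics/z5.png',cv2.resize(b[150:230,240:320],None,fx=5,fy=5,interpolation=cv2.INTER_CUBIC))
E
```

```text
start a,b [-18.2  33. ] z 0.13567946999232003 F [-0.3 -2.1 -0.6]
37.5 [-0.001 -0.001] 0.008
36.5 [0.    0.002] -0.025
35.5 [0.001 0.004] -0.058
34.5 [0.002 0.007] -0.092
33.5 [0.004 0.009] -0.125
32.5 [0.005 0.011] -0.158
31.5 [0.006 0.014] -0.192
30.5 [0.007 0.016] -0.225
29.5 [0.009 0.018] -0.258
```

>>> {"api": "apply_moves", "payload": {
  "steps": [
    {"translation": [0,0.001,0],"rotation": [0,0,-0.013]},
    {"translation": [0,0.002,0],"rotation": [0,0,-0.025]},
    {"translation": [0,0.003,0],"rotation": [0,0,-0.04]},
    {"translation": [0.001,0.004,0],"rotation": [0,0,-0.058]},
    {"translation": [0.001,0.005,0],"rotation": [0,0,-0.07]},
    {"translation": [0.002,0.006,0],"rotation": [0,0,-0.08]},
    {"translation": [0.002,0.007,0],"rotation": [0,0,-0.092]},
    {"translation": [0.003,0.008,0],"rotation": [0,0,-0.11]},
    {"translation": [0.004,0.009,0],"rotation": [0,0,-0.125]},
    {"translation": [0.004,0.009,0],"rotation": [0,0,-0.125]}
  ]
}}

```text
t: 7.9
eef_pos: [0.4906, -0.0179, 0.1355]
ee_rot: [3.141, -0.0, -2.556]
force: [-1.7, -2.1, 0.5]
width: 0.0005
gripper_force: 1.1
```

```bash
python3 arc.py -.0185 33.5 25.5;python3 - <<'E'
from h import *
b=grab_frame('scene')
cv2.imwrite('pics/z6.png',cv2.resize(b[150:230,240:320],None,fx=5,fy=5,interpolation=cv2.INTER_CUBIC))
E
```

```text
start a,b [-18.9  33. ] z 0.13547482273438302 F [-1.7 -2.1  0.5]
33.5 [0.001 0.001] -0.001
32.5 [0.002 0.003] -0.034
31.5 [0.004 0.006] -0.068
30.5 [0.005 0.008] -0.101
29.5 [0.006 0.01 ] -0.134
28.5 [0.008 0.012] -0.168
27.5 [0.009 0.015] -0.201
26.5 [0.011 0.017] -0.234
25.5 [0.012 0.019] -0.268
```

>>> {"api": "apply_moves", "payload": {
  "steps": [
    {"translation": [0,0.001,0],"rotation": [0,0,-0.01]},
    {"translation": [0.001,0.002,0],"rotation": [0,0,-0.02]},
    {"translation": [0.002,0.003,0],"rotation": [0,0,-0.034]},
    {"translation": [0.002,0.004,0],"rotation": [0,0,-0.045]},
    {"translation": [0.003,0.005,0],"rotation": [0,0,-0.055]},
    {"translation": [0.004,0.006,0],"rotation": [0,0,-0.068]},
    {"translation": [0.004,0.007,0],"rotation": [0,0,-0.08]},
    {"translation": [0.004,0.007,0],"rotation": [0,0,-0.08]},
    {"translation": [0.004,0.007,0],"rotation": [0,0,-0.08]},
    {"translation": [0.004,0.007,0],"rotation": [0,0,-0.08]}
  ]
}}

```text
t: 8.78
eef_pos: [0.4916, -0.0162, 0.1355]
ee_rot: [3.142, -0.0, -2.597]
force: [-1.6, -1.2, 0.3]
width: 0.0006
gripper_force: 1.4
```

```bash
python3 arc.py -.0185 31 23;python3 - <<'E'
from h import *
b=grab_frame('scene')
f=cv2.resize(b[165:215,245:305],None,fx=6,fy=6,interpolation=cv2.INTER_CUBIC)
g=cv2.imread('pics/z6.png')
cv2.imwrite('pics/z7.png',f)
E
```

```text
start a,b [-18.5  33. ] z 0.13551633062774465 F [-1.6 -1.2  0.3]
31.0 [ 0. -0.] -0.006
30.0 [0.001 0.002] -0.039
29.0 [0.003 0.004] -0.073
28.0 [0.004 0.007] -0.106
27.0 [0.006 0.009] -0.139
26.0 [0.007 0.011] -0.173
25.0 [0.009 0.013] -0.206
24.0 [0.01  0.015] -0.239
23.0 [0.012 0.017] -0.273
```

View pics/z7.png

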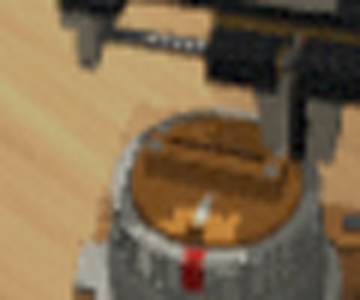

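The white line at crop (203,210) now points nearly at the red mark (193,268), and the force is still about 2 N. I'll keep pushing until the pin stops the die.

>>> {"api": "apply_moves", "payload": {
  "steps": [
    {"translation": [0,0.001,0],"rotation": [0,0,-0.02]},
    {"translation": [0.001,0.002,0],"rotation": [0,0,-0.04]},
    {"translation": [0.002,0.003,0],"rotation": [0,0,-0.055]},
    {"translation": [0.003,0.004,0],"rotation": [0,0,-0.07]},
    {"translation": [0.003,0.005,0],"rotation": [0,0,-0.08]},
    {"translation": [0.003,0.005,0],"rotation": [0,0,-0.08]},
    {"translation": [0.003,0.005,0],"rotation": [0,0,-0.08]},
    {"translation": [0.003,0.005,0],"rotation": [0,0,-0.08]},
    {"translation": [0.003,0.005,0],"rotation": [0,0,-0.08]},
    {"translation": [0.003,0.005,0],"rotation": [0,0,-0.08]}
  ]
}}

```text
t: 9.67
eef_pos: [0.492, -0.0152, 0.1355]
ee_rot: [3.142, -0.001, -2.64]
force: [-3.4, -2.7, 2.5]
width: 0.0004
gripper_force: 2.6
```

```bash
python3 arc.py -.0185 29 21
```

```text
start a,b [-18.8  33.1] z 0.13548082527079558 F [-3.4 -2.7  2.5]
29.0 [0.001 0.   ] 0.008
28.0 [0.003 0.002] -0.025
27.0 [0.004 0.005] -0.058
26.0 [0.006 0.007] -0.092
25.0 [0.007 0.009] -0.125
24.0 [0.009 0.011] -0.158
23.0 [0.01  0.013] -0.192
22.0 [0.012 0.015] -0.225
21.0 [0.014 0.017] -0.258
```

>>> {"api": "apply_moves", "payload": {
  "steps": [
    {"translation": [0.001,0.001,0],"rotation": [0,0,-0.015]},
    {"translation": [0.002,0.002,0],"rotation": [0,0,-0.03]},
    {"translation": [0.002,0.003,0],"rotation": [0,0,-0.04]},
    {"translation": [0.002,0.003,0],"rotation": [0,0,-0.04]},
    {"translation": [0.002,0.003,0],"rotation": [0,0,-0.04]},
    {"translation": [0.002,0.003,0],"rotation": [0,0,-0.04]},
    {"translation": [0.002,0.003,0],"rotation": [0,0,-0.04]},
    {"translation": [0.002,0.003,0],"rotation": [0,0,-0.04]},
    {"translation": [0.002,0.003,0],"rotation": [0,0,-0.04]},
    {"translation": [0.002,0.003,0],"rotation": [0,0,-0.04]}
  ]
}}

```text
t: 10.5
eef_pos: [0.4921, -0.0147, 0.1354]
ee_rot: [3.142, -0.002, -2.661]
force: [-4.8, -3.1, 2.7]
width: 0.0005
gripper_force: 3.2
```

```bash
python3 arc.py -.0185 28 26|head -1; python3 - <<'E'
from h import *
b=grab_frame('scene')
f=cv2.resize(b[165:215,245:305],None,fx=6,fy=6,interpolation=cv2.INTER_CUBIC)
cv2.imwrite('pics/z8.png',np.hstack([cv2.imread('pics/z7.png'),f]))
E
```

```text
start a,b [-19.   33.1] z 0.13542873411384754 F [-4.8 -3.1  2.7]
```

View pics/z8.png

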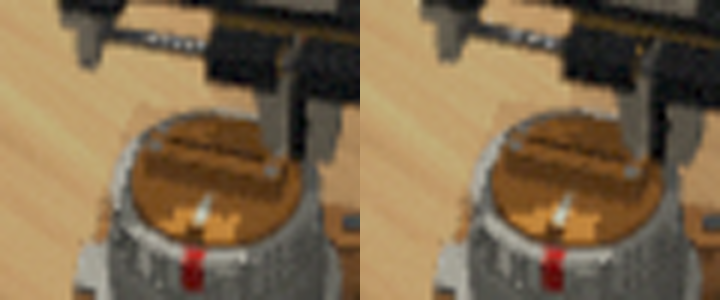

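The force climbs to about 6 N without further turning, and the line lies on the red mark, so the pin has stopped the die in the notch. I'll back off, rise and move over the bar.

>>> {"api": "apply_moves", "payload": {
  "steps": [
    {"translation": [-0.014,-0.008,0],"rotation": [0,0,0]},
    {"translation": [-0.028,-0.016,0],"rotation": [0,0,0]},
    {"translation": [-0.042,-0.022,0],"rotation": [0,0,0]},
    {"translation": [-0.042,-0.022,0.05],"rotation": [0,0,0]},
    {"translation": [-0.042,-0.022,0.1],"rotation": [0,0,0]},
    {"translation": [-0.042,-0.022,0.138],"rotation": [0,0,0]},
    {"translation": [0.04,-0.05,0.138],"rotation": [0,0,0]},
    {"translation": [0.1,-0.07,0.138],"rotation": [0,0,0]},
    {"translation": [0.13,-0.081,0.13],"rotation": [0,0,0]},
    {"translation": [0.13,-0.081,0.12],"rotation": [0,0,0]}
  ]
}}

```text
t: 11.38
eef_pos: [0.5268, -0.0346, 0.1654]
ee_rot: [-3.141, 0.001, -2.661]
force: [-0.1, 0.3, 0.7]
width: 0.0003
gripper_force: 0.0
```

>>> {"api": "apply_moves", "payload": {
  "steps": [
    {"translation": [0,0,-0.01],"rotation": [0,0,0]},
    {"translation": [0,0,-0.02],"rotation": [0,0,0]},
    {"translation": [0,0,-0.028],"rotation": [0,0,0]},
    {"translation": [0,0,-0.034],"rotation": [0,0,0]},
    {"translation": [0,0,-0.04],"rotation": [0,0,0]},
    {"translation": [0,0,-0.046],"rotation": [0,0,0]},
    {"translation": [0,0,-0.05],"rotation": [0,0,0]},
    {"translation": [0,0,-0.054],"rotation": [0,0,0]},
    {"translation": [0,0,-0.058],"rotation": [0,0,0]},
    {"translation": [0,0,-0.06],"rotation": [0,0,0]}
  ]
}}

```text
t: 12.22
eef_pos: [0.5255, -0.0344, 0.1504]
ee_rot: [3.142, -0.0, -2.66]
force: [-0.0, -1.0, -0.1]
width: 0.0003
gripper_force: 0.0
```

>>> {"api": "apply_moves", "payload": {
  "steps": [
    {"translation": [-0.002,-0.001,-0.003],"rotation": [0,0,0]},
    {"translation": [-0.004,-0.002,-0.006],"rotation": [0,0,0]},
    {"translation": [-0.004,-0.002,-0.009],"rotation": [0,0,0]},
    {"translation": [-0.004,-0.002,-0.012],"rotation": [0,0,0]},
    {"translation": [-0.004,-0.002,-0.015],"rotation": [0,0,0]},
    {"translation": [-0.004,-0.002,-0.018],"rotation": [0,0,0]},
    {"translation": [-0.004,-0.002,-0.021],"rotation": [0,0,0]},
    {"translation": [-0.004,-0.002,-0.024],"rotation": [0,0,0]},
    {"translation": [-0.004,-0.002,-0.024],"rotation": [0,0,0]},
    {"translation": [-0.004,-0.002,-0.024],"rotation": [0,0,0]}
  ]
}}

```text
t: 13.05
eef_pos: [0.5246, -0.0349, 0.145]
ee_rot: [-3.141, 0.0, -2.66]
force: [-2.4, -1.0, 4.7]
width: 0.0007
gripper_force: 2.6
```

Contact comes at z ≈ 0.145. That is the expected bar top with the notch engaged and the seal still 4 mm proud, so I'll press gently.

>>> {"api": "apply_moves", "payload": {
  "steps": [
    {"translation": [0,0,-0.001],"rotation": [0,0,0]},
    {"translation": [0,0,-0.002],"rotation": [0,0,0]},
    {"translation": [0,0,-0.003],"rotation": [0,0,0]},
    {"translation": [0,0,-0.004],"rotation": [0,0,0]},
    {"translation": [0,0,-0.005],"rotation": [0,0,0]},
    {"translation": [0,0,-0.006],"rotation": [0,0,0]},
    {"translation": [0,0,-0.007],"rotation": [0,0,0]},
    {"translation": [0,0,-0.008],"rotation": [0,0,0]},
    {"translation": [0,0,-0.008],"rotation": [0,0,0]},
    {"translation": [0,0,-0.008],"rotation": [0,0,0]}
  ]
}}

```text
t: 13.88
eef_pos: [0.5246, -0.0349, 0.1434]
ee_rot: [-3.141, 0.001, -2.66]
force: [-2.5, 0.4, 9.1]
width: 0.0004
gripper_force: 4.4
```

>>> {"api": "apply_moves", "payload": {
  "steps": [
    {"translation": [0,0,-0.001],"rotation": [0,0,0]},
    {"translation": [0,0,-0.002],"rotation": [0,0,0]},
    {"translation": [0,0,-0.003],"rotation": [0,0,0]},
    {"translation": [0,0,-0.004],"rotation": [0,0,0]},
    {"translation": [0,0,-0.005],"rotation": [0,0,0]},
    {"translation": [0,0,-0.006],"rotation": [0,0,0]},
    {"translation": [0,0,-0.007],"rotation": [0,0,0]},
    {"translation": [0,0,-0.008],"rotation": [0,0,0]},
    {"translation": [0,0,-0.008],"rotation": [0,0,0]},
    {"translation": [0,0,-0.008],"rotation": [0,0,0]}
  ]
}}

```text
t: 14.72
eef_pos: [0.5247, -0.0349, 0.1415]
ee_rot: [-3.141, 0.001, -2.66]
force: [-2.7, 0.5, 8.7]
width: 0.0004
gripper_force: 4.5
```

>>> {"api": "apply_moves", "payload": {
  "steps": [
    {"translation": [0,0,-0.001],"rotation": [0,0,0]},
    {"translation": [0,0,-0.002],"rotation": [0,0,0]},
    {"translation": [0,0,-0.003],"rotation": [0,0,0]},
    {"translation": [0,0,-0.004],"rotation": [0,0,0]},
    {"translation": [0,0,-0.005],"rotation": [0,0,0]},
    {"translation": [0,0,-0.005],"rotation": [0,0,0]},
    {"translation": [0,0,-0.005],"rotation": [0,0,0]},
    {"translation": [0,0,-0.005],"rotation": [0,0,0]},
    {"translation": [0,0,-0.005],"rotation": [0,0,0]},
    {"translation": [0,0,-0.005],"rotation": [0,0,0]}
  ]
}}

```text
t: 15.55
eef_pos: [0.5247, -0.035, 0.1412]
ee_rot: [-3.141, 0.001, -2.66]
force: [-7.1, 2.7, 18.3]
width: 0.0002
gripper_force: 8.9
```

The press has bottomed at z = 0.1412 (0.141 expected), with the force rising to 18 N. I'll add one small firm press, then rise straight up and away.

>>> {"api": "apply_moves", "payload": {
  "steps": [
    {"translation": [0,0,-0.001],"rotation": [0,0,0]},
    {"translation": [0,0,-0.002],"rotation": [0,0,0]},
    {"translation": [0,0,-0.002],"rotation": [0,0,0]},
    {"translation": [0,0,-0.002],"rotation": [0,0,0]},
    {"translation": [0,0,-0.002],"rotation": [0,0,0]},
    {"translation": [0,0,-0.002],"rotation": [0,0,0]},
    {"translation": [0,0,-0.002],"rotation": [0,0,0]},
    {"translation": [0,0,-0.002],"rotation": [0,0,0]},
    {"translation": [0,0,-0.002],"rotation": [0,0,0]},
    {"translation": [0,0,-0.002],"rotation": [0,0,0]}
  ]
}}

```text
t: 16.38
eef_pos: [0.5248, -0.035, 0.1412]
ee_rot: [-3.141, 0.001, -2.659]
force: [-8.3, 1.8, 21.9]
width: 0.0005
gripper_force: 10.9
```

>>> {"api": "apply_moves", "payload": {
  "steps": [
    {"translation": [0,0,0.01],"rotation": [0,0,0]},
    {"translation": [0,0,0.04],"rotation": [0,0,0]},
    {"translation": [0,0,0.1],"rotation": [0,0,0]},
    {"translation": [0,0,0.2],"rotation": [0,0,0]},
    {"translation": [0,0,0.3],"rotation": [0,0,0]},
    {"translation": [0,0.1,0.4],"rotation": [0,0,0]},
    {"translation": [0,0.25,0.4],"rotation": [0,0,0]},
    {"translation": [0,0.4,0.4],"rotation": [0,0,0]},
    {"translation": [0,0.55,0.4],"rotation": [0,0,0]},
    {"translation": [0,0.7,0.4],"rotation": [0,0,0]}
  ]
}}

```text
t: 17.22
eef_pos: [0.5242, 0.1417, 0.2393]
ee_rot: [3.141, 0.001, -2.661]
force: [1.1, -0.4, -0.1]
width: 0.0003
gripper_force: 0.0
```

>>> {"api": "apply_moves", "payload": {
  "steps": [
    {"translation": [0,0.15,0],"rotation": [0,0,0]},
    {"translation": [0,0.3,0],"rotation": [0,0,0]},
    {"translation": [0,0.3,0],"rotation": [0,0,0]},
    {"translation": [0,0.3,0],"rotation": [0,0,0]},
    {"translation": [0,0.3,0],"rotation": [0,0,0]},
    {"translation": [0,0.3,0],"rotation": [0,0,0]},
    {"translation": [0,0.3,0],"rotation": [0,0,0]},
    {"translation": [0,0.3,0],"rotation": [0,0,0]},
    {"translation": [0,0.3,0],"rotation": [0,0,0]},
    {"translation": [0,0.3,0],"rotation": [0,0,0]}
  ]
}}

```text
t: 18.05
eef_pos: [0.5246, 0.2146, 0.239]
ee_rot: [3.142, 0.0, -2.661]
force: [-0.2, 0.6, -0.3]
width: 0.0005
gripper_force: 0.0
```

```bash
python3 - <<'E'
from h import *
a=grab_frame('top');b=grab_frame('scene')
A=cv2.resize(a[187:267,258:338],None,fx=5,fy=5,interpolation=cv2.INTER_CUBIC)
B=cv2.resize(b[170:250,240:320],None,fx=5,fy=5,interpolation=cv2.INTER_CUBIC)
cv2.imwrite('pics/z9.png',np.hstack([A,B]))
E
```

```text
(no output)
```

View pics/z9.png

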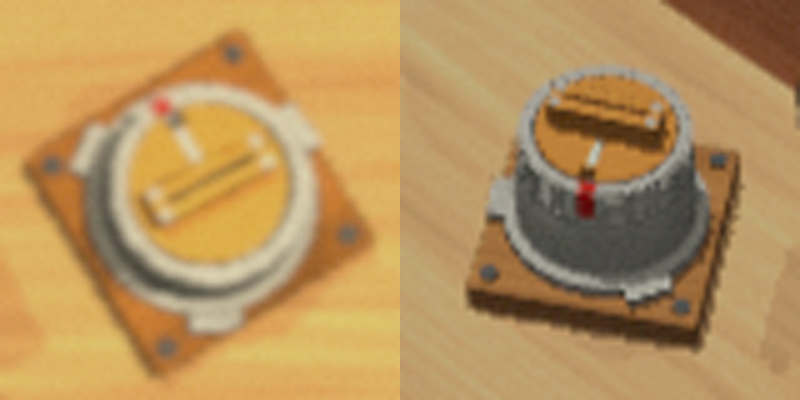

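The final view shows the notch at the red mark, top zoom (180,120) against (161,107), with the die level and sunk in the collar. The arm is clear.

```bash
python3 -c "
from station import *
print(job_done())"
```

```text
the job is handed in; nothing more can be done
None
```

The die was turned about 70° clockwise until its notch met the pin, then pressed down until it bottomed at 0.1412 m (0.141 m expected fully home). The job is handed in at about 18 s with the arm clear and nothing else on the bench touched; the hand-in gave no verdict.

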